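# Centre the pan and set the hob to keep warm

## Robot

A 6-joint arm with a two-finger parallel gripper is mounted at the origin on a cart in front of the work surface, level with it; the furniture and walls round the work are solid. World frame = base frame: x ahead of the robot, y to its left, z up, the work surface at z = 0. Lengths are in m, angles in rad, forces in N, time in s.
With the tool pointing down it reaches from about 0.3 to 0.775 m from the base axis. Payload 14.6 kg.
Tool frame: the origin (TCP) lies at the very end of the fingers, on their centre line; the grasp point (between the pads) lies 19 mm behind it; z points along the fingers, y is the line along which they close (so a half turn about z gives the same grasp; the last joint's range is limited). The gripper opens to 94 mm and grips with 3 to 60 N. Pads are 16 mm wide; open, the fingers measure 119 mm over their backs; the gripper's body (75 mm by 177 mm) begins 78 mm behind the grasp point.
Start: joints at [1.142, 0.3, 1.521, -0, 1.321, -0.067], TCP at [0.195, 0.514, 0.205] pointing down, gripper open.
Joint ranges: [-3.03, 3.03], [-0.79, 2.21], [0.23, 2.52], [-1.04, 4.18], [0, 3.07], [-2.55, 2.55]. Speed limits (rad/s): [2.22, 2.22, 2.57, 3.14, 3.14, 3.14].

## Interface

Orientations are given as [roll, pitch, yaw] about the fixed x, y, z axes, in that order (R = Rz(yaw) Ry(pitch) Rx(roll)).
In Python, from station import ctrl, camera, camera_info, finder gives the robot as it stands.
- The arm moves only by the tool carry_out, never from a script. Its argument "motion" is a list of rows, each a list of 2 entries, a list of its own where there are three numbers: the shift along the tool's x, y, z as a fraction of full scale, then the turn about the tool's z as a fraction of full scale. A call has 1 to 12 rows; each row is the pose to reach, as a shift and turn from the pose commanded when the call began, along the tool's axes at that moment, turning the shorter way round; what a row does not reach only later rows make up. Full scale, the value 1, is 200 mm for a shift and 360 degrees for a turn. A row lasts 1/10 s, in which the tool goes at most 50 mm and 8.59 degrees, less where a joint would pass 70% of its speed; a pose out of reach is approached as far as the arm can. A call with a number of a shift or a turn outside -1 to 1 is refused whole. A call with a gripper value outside its range is refused whole. "hand" is the closure, from -1 (fully open) to 1 (shut), set as the call begins (left out, the last holds). The fingers move at their own pace and stop on an object; "force" is the grip in N (left out, the last holds). Time passes only in rows, so rows that repeat a pose let the fingers close. It gives the time, the measured TCP pose, the force, the opening and the grip force at its end, in the units of the state.
- ctrl.get_obs(): the state, without advancing time (a new reading comes with each control period).
- camera(name): name is "side" or "top" or "wrist"; returns (picture, depth): 420x560x3 uint8, blue, green, red; 420x560 float32, m along the optical axis (not along the pixel's ray), 0 where there is no reading.
- camera_info(name): a dict with "camera_matrix" (3x3 intrinsics, pixels), "origin" and "attitude" of the camera in the world. Camera axes: x right, y down, z forward; pixel columns grow to the right and rows downward; lengths in m; the calibration is good to about 2 mm. The wrist camera is an equidistant fisheye: a pixel r from the principal point sees the ray r / f radians off the axis. A picture is of the moment at which its call begins: read the wrist's pose just before it. camera_info takes no time and is no camera call; for the wrist camera it gives the pose at the moment of the call.
- ctrl.hand_in(): hands the job in; it is judged then, once.
Trained networks look in the newest picture that a camera, given by its name, has taken for a name from the list of things; names that differ only in an ending like _2 or _b are one class to them, and where a whole thing is asked for, a point or a joint stands for the part that bears it (a point fixed in the world has none). Each returns a list of dicts, best first, with "conf" (0 to 1); they miss things now and then, are a little off and sometimes report something else, mostly with a low value. They report only what shows in the picture. A call takes as long as a camera call.
- finder.boxes_of(camera, query): "location" ([column, row] in pixels, amid what is visible of it).
- finder.cut_out(camera, query): "mask" (420x560 bool, what is visible of it) and "location" ([column, row] in pixels, amid what is visible of it).
- finder.pinpoint(camera, query): "location" ([column, row] in pixels: a listed point, or the origin of a listed thing).
The state is a dict: "time_s": time; "qpos": joint angles; "joint_vel": joint speeds; "tau": joint torques, N m; "ee_pos": TCP position; "eef_rot": TCP orientation; "force": force on the tool from outside, world axes, zero at the start; "moment": the same for the moment, N m; "grip_width": finger opening in m; "grip_force": force on a finger pad.
Only numpy, scipy, OpenCV 4.12 (cv2) and the standard library are available. Lean on these libraries where they do the work, as an engineer would, in place of code of your own. Each camera call takes 0.05 s, during which the arm holds its last target. There are 200 camera calls.

## Task

The covered saucepan stands off to the left on the portable induction hob. Push it across the glass until its base stands wholly inside the large printed ring, then press the white power button fully down and let it spring up again, and only then roll the knurled dial anticlockwise with a fingertip, click by click, until its white pointer rests on the green dot. Do all this by pushing and touching gently: do not grip, lift or tip the pan, do not pinch the dial, and leave the other things on the worktop where they are.

Things in the scene. Friction and masses are not known exactly. Their poses are not given: they have to be found in the camera images.
- hob: portable induction hob, fixed: black housing 330 mm deep (its x, away from the robot at yaw 0) by 300 wide (its y); black glass top 58 mm above the origin from x = -60 to +162 mm; in front of it an aluminium control panel, x = -161 to -62 mm, top 55 mm above the origin. Origin: centre of the underside, on the worktop; z up
- ring (a point): centre of the large light-grey printed ring (radius 77 mm) on the glass, at hob x +50, y 0, z 58 mm; a smaller dim ring of radius 45 mm lies inside it. Axes as the hob's
- saucepan: covered steel saucepan, 0.45 to 0.85 kg, that slides on the glass. Base radius 62 mm; the round wall widens evenly from radius 66 mm at 12 mm height to 70 mm at 58 mm; lid fixed on, 145 mm across, its black knob ends 96 mm above the base. Origin: centre of the underside. Starts 45 to 65 mm off the ring's centre towards hob +y, up to 20 mm off in hob x
- handle_end (a point): far end of the pan's black handle, which points along the pan's -y and ends 209 mm from the pan's axis, 57 to 75 mm above the base; it starts towards hob -y, turned up to 0.5 rad away from the robot
- button_rest (a point): centre of the top of the white round power button (24 mm across) when it is up; it stands 8 mm above the aluminium panel, at hob x -111, y -80, z 63 mm. Axes as the hob's
- power (a joint): travel of the power button in m: 0 up, 0.005 fully down; it is pressed straight down, needs 1.5 N to start and 4.5 N at full depth, and springs back by itself
- dial_axis (a point): on the dial's axis, which is upright, level with the dial's top, at hob x -111, y +50, z 76 mm. The dial is a black knurled disc, 55 mm across, its rim from 3 to 20 mm above the aluminium panel, on a thin skirt 67 mm across; a white pointer line runs over its top, down the rim and out on the skirt to the dots. Axes as the hob's
- dial (a joint): dial angle in rad, growing clockwise seen from above; 0 is off (pointer along hob +x, at the grey bar), 4.19 the highest. Stops every 0.524 rad: green dot first, 0.524; black dots of growing size at 1.047, 1.571 ... It starts at 1.047 or 1.571, rarely between. About 2 N at the rim takes it out of a stop; well past half way it falls into the next once let go
- salt: glass salt shaker, 44 mm across, 90 mm tall, loose bystander left of the hob; origin at the centre of its underside
- mug: dark grey and white mug, 78 mm across, 92 mm tall, loose bystander right of the hob; origin at its underside
- eggs: grey egg box, 106 x 156 x 72 mm, loose bystander at the right; origin at the centre of its underside
- lemon: lemon, 76 x 54 x 56 mm, loose bystander at the right front; origin at its underside
- beans: tall food tin, 75 mm across, 110 mm tall, loose bystander behind and left of the hob; origin at its underside
- spice: small spice jar, 45 mm across, 105 mm tall, loose bystander beside the tall tin; origin at its underside
- spoon: spoon with a blue handle, 199 mm long, loose bystander at the left front; origin at its underside

How it is judged:
On the way, in this order (a step that is already met when the one before it is completed fails the run):
1. the pan's base stands inside the printed ring (horizontal distance between saucepan and ring below 0.015 m), for 0.2 s.
2. the power button is pressed down (value of joint power above 0.0035 m), for 0.05 s.
3. the dial has clicked into the green-dot stop (value of joint dial between 0.4 and 0.65 rad), for 0.3 s.
At the end, for the whole second after the job is handed in: The pan rests flat on the glass with its base inside the printed ring (centre within 15 mm of the ring's centre), the power button has been pressed and is up again, and the dial rests in the stop at the green dot (0.40 to 0.65 rad) (all of step 3 and horizontal distance between saucepan and ring below 0.015 m and z of saucepan in the frame of hob below 0.061 m and angle between saucepan's own z axis and vertical below 0.05 rad and linear speed of saucepan below 0.01 m/s and value of joint power below 0.001 m); the robot touches nothing.
It fails at once if the pan is lifted or tipped (z of saucepan in the frame of hob above 0.066 m or angle between saucepan's own z axis and vertical above 0.12 rad).
It fails at once if the pan is gripped or shoved hard (over 30 N) (contact force between the fingers and saucepan above 30 N).
It fails at once if the dial is pinched or forced (over 25 N) (contact force between the fingers and dial above 25 N).
It fails at once if a bystander is moved (distance of any of salt, mug, eggs, lemon, beans, spice, spoon from where it was at the start of the episode above 0.02 m).
It also fails if it takes over 72 s, if anything falls off the work surface, if the arm or the gripper's body presses on something with over 40 N, if the wrist force passes 120 N, or if a joint passes its speed limit or range.

## Working session

There is one attempt and no reset: what is moved stays moved. The work goes in short steps, Python scripts to look and compute and a tool call to move; the robot and the scene stay as the last step left them, time stands still between calls to the robot, and variables do not carry over. Pictures are saved under pics/ and viewed, at most 10 in all, crops included, and the job is handed in when it is done.

Besides the shell and the picture viewer there is one more tool, called after ">>>" by a JSON object that holds its "fn" and its "kwargs", one argument or row to a line. carry_out: Moves the arm, as the interface text tells. Its arguments: {"type":"object","properties":{"motion":{"type":"array","items":{"type":"array"}},"hand":{"type":"number"},"force":{"type":"number"}},"required":["motion"]}

```bash
ls; mkdir -p pics; cat > h.py <<'E'
import numpy as np, cv2
from scipy.spatial.transform import Rotation as R
from station import ctrl, camera, camera_info, finder
def cam(n):
    i=camera_info(n); A=np.array(i["attitude"]); 
    M=A if A.shape==(3,3) else (R.from_euler('xyz',A).as_matrix() if A.size==3 else None)
    return np.array(i["camera_matrix"]),np.array(i["origin"]),M
def ray(n,px):
    K,o,M=cam(n); x=(px[0]-K[0,2])/K[0,0]; y=(px[1]-K[1,2])/K[1,1]
    if n=="wrist":
        r=np.hypot(x,y); s=np.sin(r)/r if r>1e-9 else 1; d=np.array([x*s,y*s,np.cos(r)])
    else: d=np.array([x,y,1.])
    return o,M@d
def atz(n,px,z):
    o,d=ray(n,px); return o+d*(z-o[2])/d[2]
E
python3 - <<'E'
from h import *
print(ctrl.get_obs())
for n in("side","top","wrist"):
    i=camera_info(n); print(n,i)
    p,d=camera(n); cv2.imwrite(f"pics/{n}0.png",p); np.save(f"{n}0.npy",d)
    for q,z in(("ring",.058),("saucepan",.058),("handle_end",.125),("button_rest",.063),("dial_axis",.076),("hob",0),("salt",0),("spoon",0),("mug",0),("lemon",0)):
        for r in finder.pinpoint(n,q)[:1]: print(n,q,round(r["conf"],2),np.round(r["location"]),atz(n,r["location"],z).round(3))
E
```

```text
pics
{'time_s': 0.0, 'qpos': array([ 1.14240454e+00,  3.00455212e-01,  1.52158837e+00, -6.09441636e-05,
        1.32071880e+00, -6.65724216e-02]), 'joint_vel': array([ 0.00118596, -0.00032748,  0.00037326,  0.0008639 ,  0.00034037,
       -0.00108433]), 'tau': array([-1.21148416e-03, -5.31798899e+01, -3.52741599e+01,  7.08138035e-02,
        2.45516788e-02, -1.04431924e-04]), 'ee_pos': array([0.19457726, 0.51414048, 0.20489197]), 'eef_rot': array([-3.14042159e+00, -1.89143301e-05,  2.77978839e+00]), 'force': array([ 0.10735253,  0.24836055, -0.10116053]), 'moment': array([-0.00902252, -0.02504817,  0.02081055]), 'grip_force': 0.0, 'grip_width': 0.09382841527724188}
side {'camera_matrix': array([[468.83249106,   0.        , 273.04203753],
       [  0.        , 468.83249106, 207.17872979],
       [  0.        ,   0.        ,   1.        ]]), 'origin': array([ 0.12361555, -1.1187629 ,  1.05372034]), 'attitude': array([-2.26041816,  0.02040793, -0.40617367])}
side ring 0.66 [302. 230.] [ 0.618 -0.145  0.058]
side saucepan 0.89 [299. 216.] [ 0.641 -0.079  0.058]
side handle_end 0.7 [329. 
[... 833 characters left out ...]
063]
top dial_axis 0.75 [298. 203.] [ 0.567 -0.126  0.076]
top hob 0.77 [297. 204.] [ 0.592 -0.133  0.   ]
top salt 0.58 [200. 304.] [0.39  0.322 0.   ]
top spoon 0.58 [201. 305.] [0.384 0.319 0.   ]
top mug 0.57 [382. 203.] [ 0.468 -0.425  0.   ]
top lemon 0.72 [373. 240.] [ 0.355 -0.328  0.   ]
wrist {'camera_matrix': array([[325.1922621 ,   0.        , 280.64784202],
       [  0.        , 325.1922621 , 211.6089553 ],
       [  0.        ,   0.        ,   1.        ]]), 'origin': array([0.12865929, 0.53937512, 0.38433548]), 'attitude': array([ 2.89605286e+00, -1.00176238e-03,  1.20936819e+00])}
wrist salt 0.84 [210. 356.] [0.392 0.326 0.   ]
wrist spoon 0.65 [239. 310.] [0.328 0.404 0.   ]
```

```bash
python3 - <<'E'
import cv2
p=cv2.imread("pics/top0.png"); cv2.imwrite("pics/top0c.png",cv2.resize(p[100:340,150:470],(800,600),interpolation=cv2.INTER_CUBIC))
E
```

```text
(no output)
```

View pics/top0c.png

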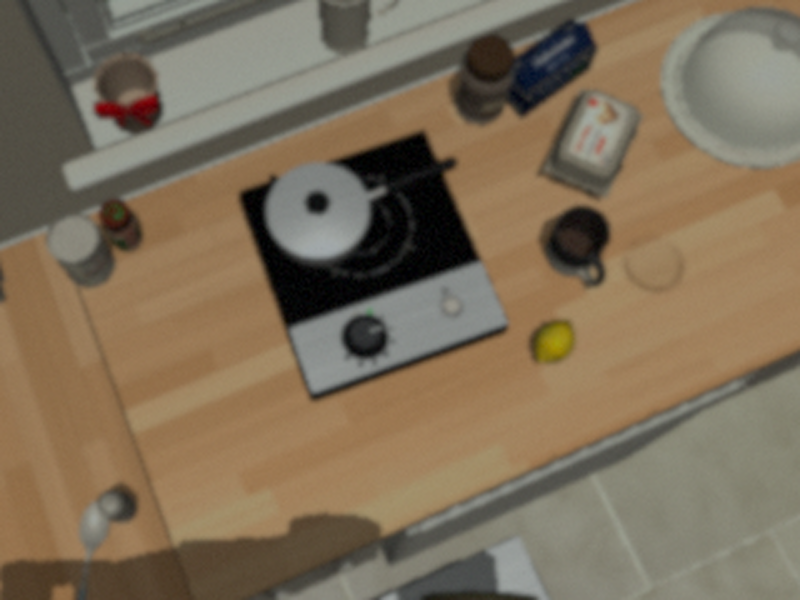

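View pics/side0.png

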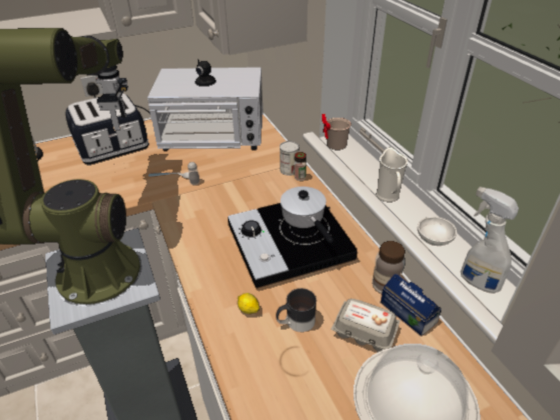

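The top crop shows the pan at crop (318,212). Its handle points to (450,162), the ring is at about (375,222), the dial at (365,335) has its pointer to the right (1.571), and the button is at (450,300). Side view agrees. I'll move to look from close by.

>>> {"fn": "carry_out", "kwargs": {
  "motion": [
    [[-0.92,-0.4,-0.35],0.19],
    [[-0.92,-0.4,-0.35],0.19],
    [[-0.92,-0.4,-0.35],0.19],
    [[-0.92,-0.4,-0.35],0.19],
    [[-0.92,-0.4,-0.35],0.19],
    [[-0.92,-0.4,-0.35],0.19],
    [[-0.92,-0.4,-0.35],0.19],
    [[-0.92,-0.4,-0.35],0.19],
    [[-0.92,-0.4,-0.35],0.19]
  ],
  "hand": -1
}}

```text
time_s: 2.55
ee_pos: [0.3385, 0.3744, 0.2755]
eef_rot: [3.141, -0.0, 1.583]
force: [-0.2, 0.9, 0.1]
grip_width: 0.0944
grip_force: 0.0
```

>>> {"fn": "carry_out", "kwargs": {
  "motion": [
    [[-1,1,0],0],
    [[-1,1,0],0],
    [[-1,1,0],0],
    [[-1,1,0],0],
    [[-1,1,0],0],
    [[-1,1,0],0],
    [[-1,1,0],0]
  ]
}}

```text
time_s: 3.25
ee_pos: [0.5434, 0.1746, 0.2747]
eef_rot: [-3.141, 0.001, 1.587]
force: [-1.1, 1.1, -1.1]
grip_width: 0.0941
grip_force: 0.0
```

```bash
python3 - <<'E'
from h import *
p,d=camera("wrist"); cv2.imwrite("pics/w1.png",p); np.save("w1.npy",d); print(cam("wrist"),ctrl.get_obs()["ee_pos"])
for q,z in(("ring",.058),("saucepan",.058),("handle_end",.125),("button_rest",.063),("dial_axis",.076),("hob",0),("beans",0),("spice",0)):
    for r in finder.pinpoint("wrist",q)[:1]: print(q,round(r["conf"],2),np.round(r["location"]),atz("wrist",r["location"],z).round(4))
E
```

```text
(array([[325.1922621 ,   0.        , 280.64784202],
       [  0.        , 325.1922621 , 211.6089553 ],
       [  0.        ,   0.        ,   1.        ]]), array([0.54090579, 0.24667127, 0.45371279]), array([[ 9.99853729e-01,  1.67253641e-02,  3.57543745e-03],
       [ 1.70932401e-02, -9.70033697e-01, -2.42368414e-01],
       [-5.85405162e-04,  2.42394078e-01, -9.70177699e-01]])) [0.5422058  0.17625683 0.27485938]
saucepan 0.66 [349. 354.] [ 0.6518 -0.0753  0.058 ]
dial_axis 0.83 [231. 359.] [ 0.4723 -0.0722  0.076 ]
hob 0.65 [298. 357.] [ 0.5773 -0.1279  0.    ]
beans 0.76 [422. 137.] [0.7491 0.253  0.    ]
spice 0.6 [428. 177.] [0.7632 0.1923 0.    ]
```

View pics/w1.png

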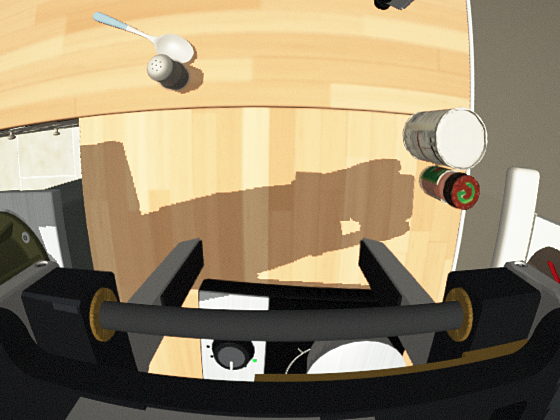

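The wrist view is mostly occluded by the gripper, but shows the dial at (235,352), the lid's edge at (355,355), and spice at (462,190) with the tin at (455,138). I'll refine with the top and side pictures.

```bash
python3 - <<'E'
from h import *
c=[(241,192),(425,135),(506,328),(313,396)]
P=[atz("top",(150+x/2.5,100+y/2.5),.056) for x,y in c]
for p in P: print(p.round(3))
for a,b in((0,1),(1,2),(2,3),(3,0)): print(np.linalg.norm(P[a]-P[b]).round(3))
print("mean",np.mean(P,0), "yaw",[np.arctan2(*(P[0]-P[3])[[1,0]]),np.arctan2(*(P[1]-P[2])[[1,0]])])
for n,xy,z in(("lid",(317,212),.118),("knob",(318,202),.154),("dial",(365,335),.076),("button",(451,301),.063)): print(n,atz("top",(150+xy[0]/2.5,100+xy[1]/2.5),z).round(3))
# depth clouds from top+side: hob panel & lid
for n in("top","side"):
    d=np.load(n+"0.npy"); K,o,M=cam(n); v,u=np.mgrid[:420,:560]
    X=np.stack([(u-K[0,2])/K[0,0]*d,(v-K[1,2])/K[1,1]*d,d],-1)@M.T+o; X=X[d>0]
    s=X[(abs(X[:,0]-.64)<.14)&(abs(X[:,1]+.08)<.12)]
    l=s[(s[:,2]>.108)&(s[:,2]<.14)]; k=s[s[:,2]>.145]
    l=l[np.hypot(*(l[:,:2]-k[:,:2].mean(0)).T)<.085] if len(k) else l
    print(n,"lid",len(l),cv2.minEnclosingCircle(l[:,:2].astype('f4')),"knob",len(k),k.mean(0))
    h=X[(X[:,2]>.04)&(X[:,2]<.066)&(X[:,0]>.35)&(X[:,0]<.8)&(abs(X[:,1]+.13)<.22)]
    r=cv2.minAreaRect(h[:,:2].astype('f4')); print("hob",len(h),r,np.median(h[:,2]))
E
```

```text
[0.745 0.002 0.056]
[ 0.721 -0.285  0.056]
[ 0.403 -0.261  0.056]
[0.422 0.025 0.056]
0.288
0.319
0.286
0.324
mean [ 0.57259746 -0.12976163  0.056     ] yaw [np.float64(-0.0681781495668295), np.float64(-0.07433750735548536)]
lid [ 0.646 -0.079  0.118]
knob [ 0.645 -0.081  0.154]
dial [ 0.468 -0.073  0.076]
button [ 0.468 -0.206  0.063]
top lid 1188 ((0.6482664942741394, -0.08456440269947052), 0.07819803804159164) knob 69 [ 0.64799008 -0.07841471  0.15049235]
hob 5588 ((0.5498504042625427, -0.16668662428855896), (0.3787655830383301, 0.3817184567451477), 86.5769271850586) 0.05434937330294198
side lid 1059 ((0.6538589596748352, -0.08834004402160645), 0.0814589336514473) knob 64 [ 0.65144275 -0.08495301  0.15162157]
hob 5932 ((0.5543277859687805, -0.1736718714237213), (0.38334423303604126, 0.38079944252967834), 84.71407318115234) 0.05611242097445662
```

>>> {"fn": "carry_out", "kwargs": {
  "motion": [
    [[-0.77,0.75,0],0.07],
    [[-0.77,0.75,0],0.07],
    [[-0.77,0.75,0],0.07],
    [[-0.77,0.75,0],0.07],
    [[-0.77,0.75,0],0.07],
    [[-0.77,0.75,0.4],0.07],
    [[-0.77,0.75,0.7],0.07],
    [[-0.77,0.75,0.7],0.07],
    [[-0.77,0.75,0.7],0.07],
    [[-0.77,0.75,0.7],0.07]
  ],
  "hand": -0.3
}}

```text
time_s: 4.7
ee_pos: [0.6942, 0.0261, 0.137]
eef_rot: [3.141, -0.0, 1.147]
force: [0.4, 0.1, 0.5]
grip_width: 0.0612
grip_force: 0.0
```

```bash
python3 - <<'E'
from h import *
for n in("side","top"):
    p,d=camera(n); cv2.imwrite(f"pics/{n}1.png",p)
p=np.vstack([cv2.resize(cv2.imread("pics/side1.png")[140:320,150:450],(600,360)),cv2.resize(cv2.imread("pics/top1.png")[120:240,190:390],(600,360))])
cv2.imwrite("pics/c1.png",cv2.resize(p,(500,600)))
print(ctrl.get_obs()["ee_pos"],ctrl.get_obs()["eef_rot"],ctrl.get_obs()["grip_width"])
E
```

```text
[0.69500615 0.0259793  0.13889122] [ 3.13741432e+00 -1.83684427e-03  1.14650283e+00] 0.061313697532484245
```

View pics/c1.png

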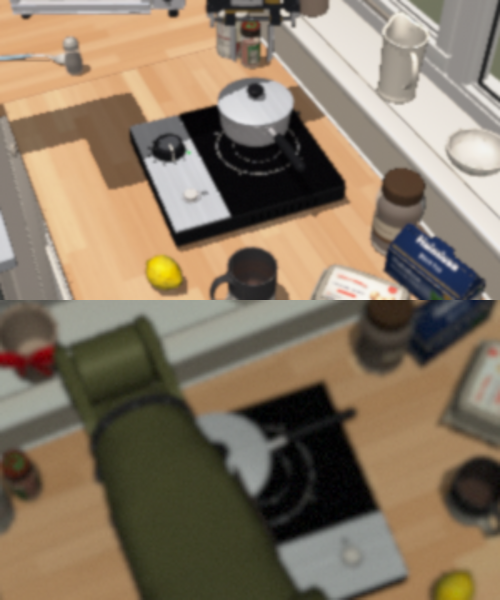

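Tool aligned behind the pan on the push line. The side crop shows the lid at (255,105) and the ring ahead of it at (265,150), with nothing in between.

>>> {"fn": "carry_out", "kwargs": {
  "motion": [
    [[0,0,0.15],0],
    [[0,0,0.29],0],
    [[0,0,0.29],0],
    [[-0.08,0,0.29],0],
    [[-0.15,0,0.29],0],
    [[-0.18,0,0.29],0],
    [[-0.2,0,0.29],0],
    [[-0.22,0,0.29],0],
    [[-0.24,0,0.29],0],
    [[-0.26,0,0.29],0],
    [[-0.28,0,0.29],0],
    [[-0.3,0,0.29],0]
  ]
}}

```text
time_s: 6.0
ee_pos: [0.6701, -0.0284, 0.0793]
eef_rot: [3.138, -0.002, 1.147]
force: [2.8, 6.1, 4.5]
grip_width: 0.0611
grip_force: 3.3
```

```bash
cat >> h.py <<'E'
def pan():
    for n in("top","side"):
        p,d=camera(n); K,o,M=cam(n); v,u=np.mgrid[:420,:560]
        X=np.stack([(u-K[0,2])/K[0,0]*d,(v-K[1,2])/K[1,1]*d,d],-1)@M.T+o
        hsv=cv2.cvtColor(p,cv2.COLOR_BGR2HSV); 
        for q,z in(("saucepan",.058),("handle_end",.125)):
            for r in finder.pinpoint(n,q)[:1]: print(n,q,round(r["conf"],2),atz(n,r["location"],z).round(4))
        for r in finder.cut_out(n,"saucepan")[:1]:
            m=r["mask"]&(d>0); k=X[m&(X[...,2]>.146)&(X[...,2]<.158)]; print(n,"knob",len(k),k.mean(0).round(4) if len(k) else "")
E
python3 - <<'E'
from h import *
pan(); print(ctrl.get_obs()["ee_pos"],ctrl.get_obs()["force"])
E
```

```text
top saucepan 0.63 [ 0.6325 -0.1024  0.058 ]
top handle_end 0.97 [ 0.6048 -0.2933  0.125 ]
top knob 0 
side saucepan 0.76 [ 0.6314 -0.1074  0.058 ]
side handle_end 0.67 [ 0.5304 -0.2415  0.125 ]
side knob 64 [ 0.6384 -0.1009  0.1518]
[ 0.66943825 -0.02879133  0.07800302] [4.08380751 3.67392089 4.45799421]
```

>>> {"fn": "carry_out", "kwargs": {
  "motion": [
    [[-0.02,0,0],0],
    [[-0.04,0,0],0],
    [[-0.06,0,0],0],
    [[-0.08,0,0],0],
    [[-0.1,0,0],0],
    [[-0.12,0,0],0],
    [[-0.14,0,0],0],
    [[-0.16,0,0],0],
    [[-0.17,0,0],0],
    [[-0.17,0,0],0]
  ]
}}

```text
time_s: 7.4
ee_pos: [0.6552, -0.0596, 0.0778]
eef_rot: [3.141, -0.001, 1.146]
force: [3.0, 4.8, 4.6]
grip_width: 0.0614
grip_force: 2.8
```

```bash
python3 - <<'E'
from h import *
pan(); print(ctrl.get_obs()["ee_pos"],ctrl.get_obs()["force"])
for n in("top","side"):
    for q,z in(("ring",.058),("button_rest",.063),("dial_axis",.076),("hob",0)):
        for r in finder.pinpoint(n,q)[:1]: print(n,q,round(r["conf"],2),np.round(r["location"]),atz(n,r["location"],z).round(4))
p,_=camera("side");cv2.imwrite("pics/s2.png",cv2.resize(p[180:290,215:375],(800,550),interpolation=cv2.INTER_CUBIC))
E
```

```text
top handle_end 0.96 [ 0.5878 -0.3224  0.125 ]
side saucepan 0.86 [ 0.6229 -0.1168  0.058 ]
side handle_end 0.61 [ 0.5992 -0.3241  0.125 ]
side knob 67 [ 0.6236 -0.1318  0.1518]
[ 0.6551318  -0.05957226  0.07766135] [1.5195313  4.85800025 5.01871095]
top button_rest 0.83 [328. 224.] [ 0.4601 -0.1935  0.063 ]
side ring 0.83 [298. 230.] [ 0.6096 -0.1372  0.058 ]
side button_rest 0.72 [265. 253.] [ 0.4744 -0.1922  0.063 ]
side dial_axis 0.57 [250. 222.] [ 0.4784 -0.0598  0.076 ]
side hob 0.57 [291. 245.] [ 0.5848 -0.135   0.    ]
```

View pics/s2.png

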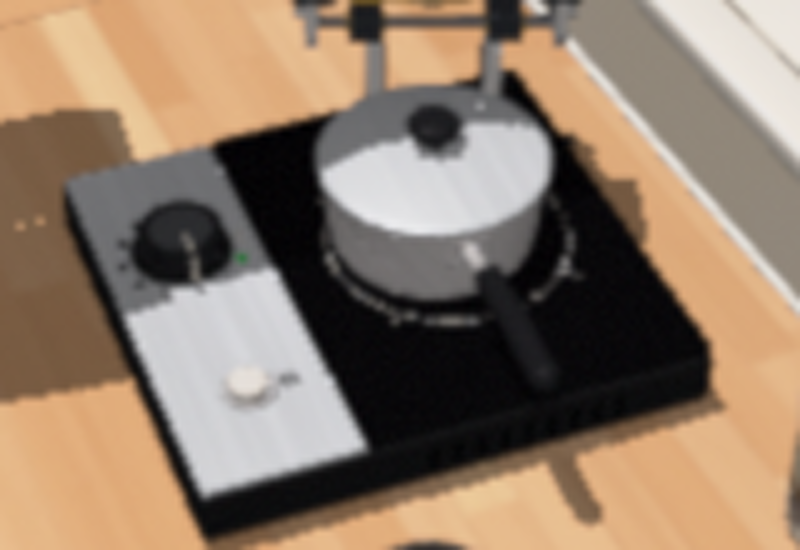

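```bash
python3 - <<'E'
from h import *
from scipy.optimize import least_squares as ls
f=lambda x,y,z: atz("side",(215+x/5,180+y/5),z)
for nm,c in(("cor",[(66,187),(205,497),(710,345),(515,75)]),):
    P=[f(*q,.056) for q in c]; print(np.mean(P,0),[p.round(3) for p in P],[round(float(np.linalg.norm(P[i]-P[i-1])),3) for i in range(4)])
A=np.array([f(*q,.058)[:2] for q in[(322,232),(335,270),(398,318),(450,321),(535,297),(567,270),(574,235),(558,205)]])
for r in(.077,None):
    s=ls(lambda t:np.hypot(*(A-t[:2]).T)-(r or t[2]),[.62,-.13,.077]); print("ring",s.x,np.sqrt((s.fun**2).mean()))
print("panwall bottom",[f(*q,.066).round(4) for q in[(425,302),(328,215)]])
L=np.array([f(*q,.118)[:2] for q in[(314,160),(553,155),(432,86),(430,236),(350,220),(520,215)]])
s=ls(lambda t:np.hypot(*(L-t[:2]).T)-t[2],[.62,-.13,.072]); print("lid",s.x,s.fun.round(3))
print("knobtop",f(435,122,.150))
E
```

```text
[ 0.58142538 -0.13711867  0.056     ] [array([0.429, 0.014, 0.056]), array([ 0.413, -0.273,  0.056]), array([ 0.734, -0.286,  0.056]), array([ 0.75 , -0.003,  0.056])] [0.321, 0.288, 0.322, 0.283]
ring [ 0.63277667 -0.13617968  0.077     ] 0.0021209580059435534
ring [ 0.63313558 -0.13413389  0.07892308] 0.0015535438148943908
panwall bottom [array([ 0.5902, -0.1907,  0.066 ]), array([ 0.569, -0.093,  0.066])]
lid [ 0.62543413 -0.12607442  0.07361653] [-0.     0.001 -0.001 -0.002  0.003 -0.   ]
knobtop [ 0.62515834 -0.12924839  0.15      ]
```

The side crop shows the pan's base at about (430,295), well inside the ring's arc, but about 10 mm short of centre toward (+x, −y). I'll come round and nudge it.

>>> {"fn": "carry_out", "kwargs": {
  "motion": [
    [[0.2,0,0],0],
    [[0.3,-0.1,0],-0.02],
    [[0.28,-0.25,0],-0.04],
    [[0.22,-0.38,0],-0.065],
    [[0.1,-0.44,0],-0.09],
    [[0,-0.46,0],-0.11],
    [[-0.08,-0.48,0],-0.13],
    [[-0.08,-0.48,0],-0.15],
    [[-0.08,-0.48,0],-0.17],
    [[-0.08,-0.48,0],-0.17],
    [[-0.08,-0.48,0],-0.17]
  ]
}}

```text
time_s: 9.35
ee_pos: [0.5606, -0.035, 0.0771]
eef_rot: [-3.141, -0.001, 2.21]
force: [0.8, 0.3, 0.4]
grip_width: 0.061
grip_force: 0.0
```

```bash
python3 - <<'E'
from h import *
print(ctrl.get_obs()["ee_pos"],ctrl.get_obs()["eef_rot"])
pan()
for q in("ring","dial_axis","button_rest"):
  for n in("top","side"):
    for r in finder.pinpoint(n,q)[:1]: print(n,q,round(r["conf"],2),atz(n,r["location"],.06).round(4))
p=cv2.imread
p,_=camera("top");p=p[150:230,240:340];cv2.imwrite("pics/t3.png",cv2.resize(p,(750,600),interpolation=cv2.INTER_CUBIC))
E
```

```text
[ 0.56064945 -0.03504688  0.07711658] [-3.14066821e+00 -5.07083687e-04  2.21045477e+00]
top saucepan 0.56 [ 0.6277 -0.1299  0.058 ]
top handle_end 0.76 [ 0.5826 -0.3163  0.125 ]
side saucepan 0.64 [ 0.6146 -0.1187  0.058 ]
side handle_end 0.75 [ 0.5977 -0.3264  0.125 ]
side knob 67 [ 0.6233 -0.1311  0.1515]
top ring 0.25 [ 0.4687 -0.1917  0.06  ]
side ring 0.69 [ 0.6179 -0.1357  0.06  ]
side dial_axis 0.68 [ 0.4929 -0.0555  0.06  ]
top button_rest 0.7 [ 0.469  -0.1883  0.06  ]
```

View pics/t3.png

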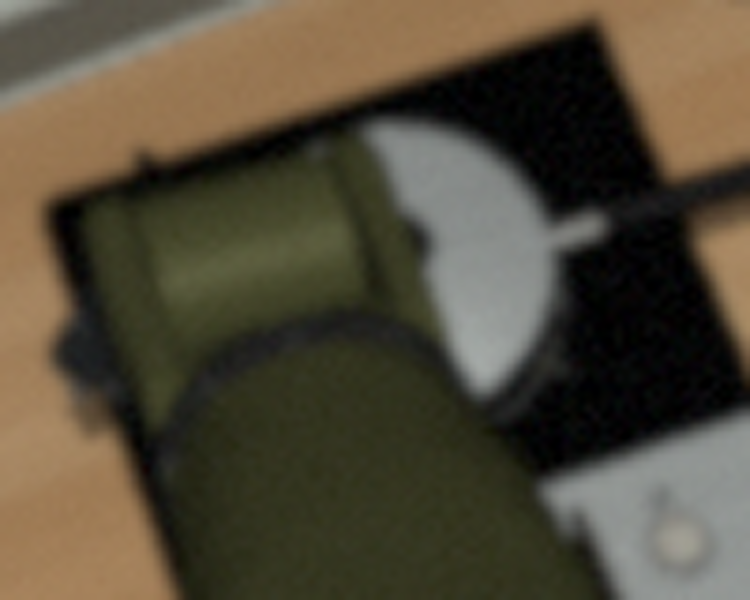

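>>> {"fn": "carry_out", "kwargs": {
  "motion": [
    [[-0.08,0,0],0],
    [[-0.14,0,0],0],
    [[-0.17,0,0],0],
    [[-0.19,0,0],0],
    [[-0.205,0,0],0],
    [[-0.215,0,0],0],
    [[-0.225,0,0],0],
    [[-0.23,0,0],0],
    [[-0.23,0,0],0]
  ]
}}

```text
time_s: 11.0
ee_pos: [0.5883, -0.0714, 0.0773]
eef_rot: [-3.141, -0.001, 2.214]
force: [-4.6, 2.0, 1.4]
grip_width: 0.0613
grip_force: 2.4
```

```bash
python3 - <<'E'
from h import *
print(ctrl.get_obs()["ee_pos"])
p,_=camera("side");cv2.imwrite("pics/s4.png",cv2.resize(p[180:290,215:375],(800,550),interpolation=cv2.INTER_CUBIC))
E
```

```text
[ 0.58825717 -0.07144479  0.07729376]
```

View pics/s4.png

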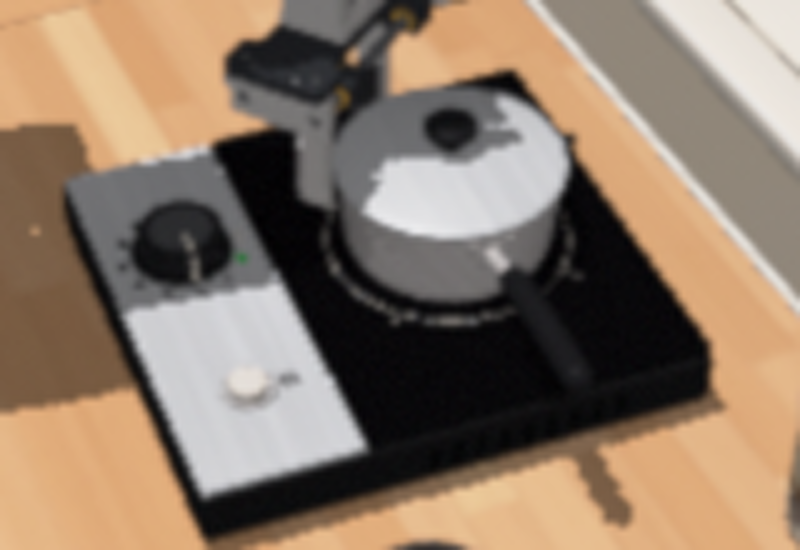

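The side crop shows the pan's base within the ring on all sides: the arc is visible at the left (325,235), at the bottom (450,321) and at the right (575,240). The pan is within about 6 mm of centre. Now I'll back off, lift and go over the button.

>>> {"fn": "carry_out", "kwargs": {
  "motion": [
    [[0.05,0,0],0],
    [[0.2,0,0],0],
    [[0.2,0,-0.3],0],
    [[0.2,0,-0.6],0],
    [[0.1,-0.2,-0.6],0],
    [[0,-0.45,-0.6],0],
    [[-0.1,-0.65,-0.6],0],
    [[-0.15,-0.87,-0.6],0],
    [[-0.15,-0.87,-0.6],0],
    [[-0.15,-0.87,-0.6],0]
  ]
}}

```text
time_s: 12.05
ee_pos: [0.4673, -0.2003, 0.1977]
eef_rot: [3.141, 0.001, 2.213]
force: [-0.2, 0.8, -0.6]
grip_width: 0.0609
grip_force: 0.0
```

>>> {"fn": "carry_out", "kwargs": {
  "motion": [
    [[0,0,0.2],0],
    [[0,0,0.4],0],
    [[0,0,0.4],0],
    [[0,0,0.4],0],
    [[0,0,0.4],0],
    [[0,0,0.4],0],
    [[0,0,0.4],0],
    [[0,0,0.4],0]
  ],
  "hand": 1,
  "force": 5
}}

```text
time_s: 12.85
ee_pos: [0.4676, -0.2002, 0.1181]
eef_rot: [3.141, 0.001, 2.214]
force: [-0.4, -1.2, 0.8]
grip_width: 0.0016
grip_force: 0.0
```

```bash
python3 - <<'E'
from h import *
o=ctrl.get_obs();print(o["ee_pos"],o["eef_rot"],o["qpos"],o["force"])
p,_=camera("side");cv2.imwrite("pics/s5.png",p)
im=[cv2.resize(p[170:290,215:375],(800,600),interpolation=cv2.INTER_CUBIC)]
for n in("side","top","wrist"):
  if n!="side": q,_=camera(n); cv2.imwrite(f"pics/{n}5.png",q)
  for q,z in(("ring",.058),("button_rest",.063),("dial_axis",.076),("saucepan",.058)):
    for r in finder.pinpoint(n,q)[:1]: print(n,q,round(r["conf"],2),np.round(r["location"]),atz(n,r["location"],z).round(4))
cv2.imwrite("pics/s5c.png",im[0])
E
```

```text
[ 0.46761514 -0.20019448  0.11808734] [3.14117187e+00 9.24024577e-04 2.21428592e+00] [-4.76511038e-01  3.00794332e-01  1.73606439e+00 -2.66961028e-05
  1.10371889e+00 -1.11998881e+00] [-0.36210619 -1.20227661  0.83962248]
side button_rest 0.56 [265. 254.] [ 0.4713 -0.1958  0.063 ]
side dial_axis 0.79 [252. 224.] [ 0.4818 -0.0692  0.076 ]
side saucepan 0.68 [301. 228.] [ 0.6214 -0.1359  0.058 ]
top ring 0.45 [184. 208.] [0.7194 0.2521 0.058 ]
top button_rest 0.93 [328. 222.] [ 0.4656 -0.1965  0.063 ]
top dial_axis 0.77 [295. 233.] [ 0.4732 -0.0721  0.076 ]
top saucepan 0.78 [295. 191.] [ 0.6226 -0.1388  0.058 ]
wrist button_rest 0.79 [275. 228.] [ 0.4643 -0.2026  0.063 ]
wrist dial_axis 0.69 [400.  94.] [ 0.4745 -0.07    0.076 ]
wrist saucepan 0.64 [471. 270.] [ 0.6323 -0.1308  0.058 ]
```

View pics/wrist5.png

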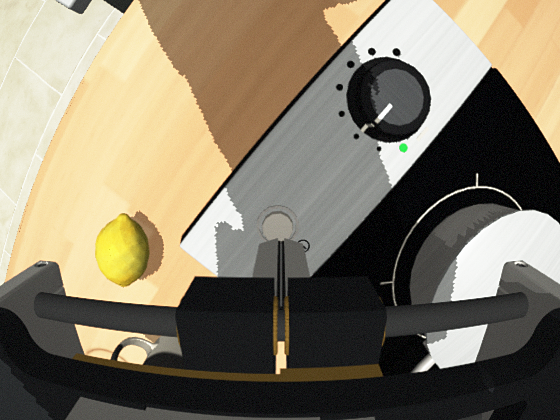

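View pics/s5c.png

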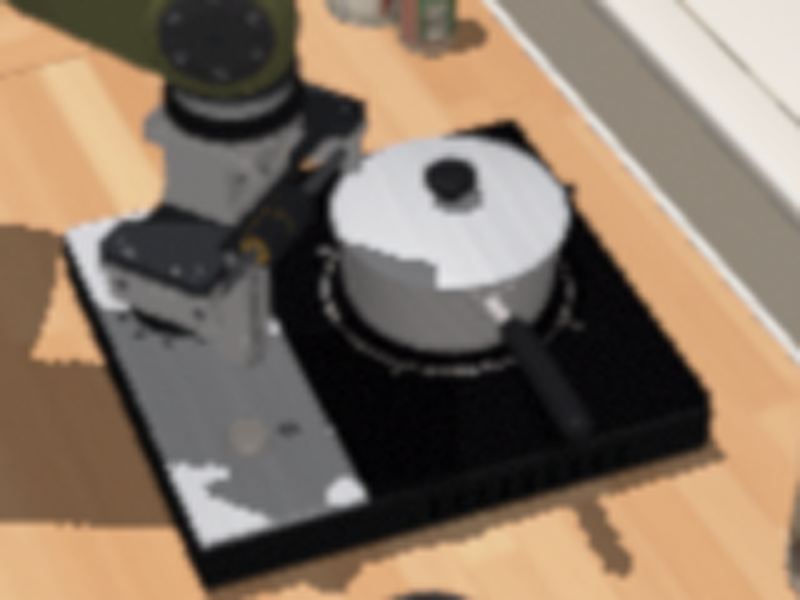

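Wrist view: button at (277,226), just under the fingertip. Dial at (396,97), with its pointer to lower left at dot (358,135), which is two stops from the green dot (403,148). Now I press the button.

>>> {"fn": "carry_out", "kwargs": {
  "motion": [
    [[-0.0,-0.02,0.15],0],
    [[0,-0.02,0.24],0],
    [[0,-0.02,0.27],0],
    [[0,-0.02,0.285],0],
    [[0,-0.02,0.295],0],
    [[0,-0.02,0.3],0],
    [[0,-0.02,0.305],0],
    [[0,-0.02,0.305],0],
    [[0,-0.02,0.305],0]
  ]
}}

```text
time_s: 14.5
ee_pos: [0.4645, -0.2026, 0.058]
eef_rot: [3.141, 0.001, 2.214]
force: [-8.8, 4.3, 15.4]
grip_width: 0.0007
grip_force: 8.0
```

>>> {"fn": "carry_out", "kwargs": {
  "motion": [
    [[0,0,-0.05],0],
    [[0,0,-0.15],0],
    [[0,0,-0.3],0],
    [[0.2,0.1,-0.3],0],
    [[0.4,0.2,-0.3],-0.02],
    [[0.6,0.3,-0.3],-0.045],
    [[0.74,0.36,-0.3],-0.045],
    [[0.74,0.36,-0.3],-0.045],
    [[0.74,0.36,-0.3],-0.045],
    [[0.74,0.36,-0.3],-0.045]
  ]
}}

```text
time_s: 15.5
ee_pos: [0.4334, -0.0416, 0.1168]
eef_rot: [3.141, 0.001, 2.496]
force: [-0.4, 0.3, -0.2]
grip_width: 0.0008
grip_force: 0.0
```

```bash
python3 - <<'E'
from h import *
o=ctrl.get_obs();print(o["ee_pos"],o["eef_rot"],o["qpos"],o["force"])
for n in("side","top","wrist"):
  q,_=camera(n); cv2.imwrite(f"pics/{n}6.png",q)
  for q,z in(("button_rest",.063),("dial_axis",.076),("saucepan",.058)):
    for r in finder.pinpoint(n,q)[:1]: print(n,q,round(r["conf"],2),np.round(r["location"]),atz(n,r["location"],z).round(4))
E
```

```text
[ 0.43344004 -0.04158453  0.1167895 ] [3.14125853e+00 8.04546828e-04 2.49621998e+00] [-1.79762909e-01  1.47908570e-01  1.93070203e+00 -7.17486208e-05
  1.06211314e+00 -1.10515178e+00] [-0.37581596  0.2959351  -0.20390946]
side button_rest 0.86 [265. 255.] [ 0.4703 -0.2021  0.063 ]
side dial_axis 0.93 [254. 224.] [ 0.4859 -0.0727  0.076 ]
side saucepan 0.84 [303. 228.] [ 0.6278 -0.1378  0.058 ]
top button_rest 0.86 [327. 223.] [ 0.465  -0.1924  0.063 ]
top saucepan 0.65 [295. 187.] [ 0.6349 -0.1438  0.058 ]
wrist button_rest 0.72 [162. 353.] [ 0.4655 -0.2052  0.063 ]
wrist dial_axis 0.6 [279. 295.] [ 0.472  -0.0712  0.076 ]
```

View pics/wrist6.png

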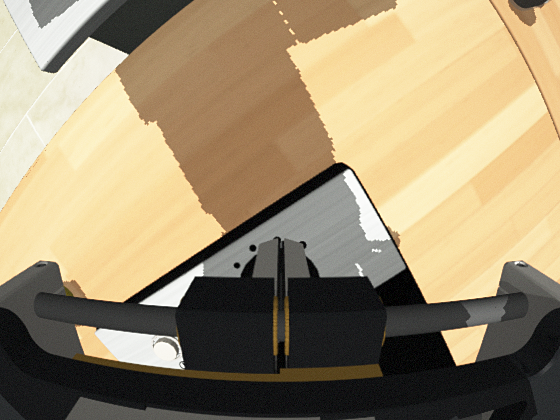

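Wrist view: fingertip is at the front of the dial, and the button is up and free at (165,350). That was the last picture I may view, so from here I go by force and numbers. Now lowering and making contact with the rim.

>>> {"fn": "carry_out", "kwargs": {
  "motion": [
    [[0,0,0.1],0],
    [[0,0,0.2],0],
    [[0,0,0.26],0],
    [[-0.03,0,0.26],0],
    [[-0.05,0,0.26],0],
    [[-0.06,0,0.26],0],
    [[-0.07,0,0.26],0],
    [[-0.07,0,0.26],0]
  ]
}}

```text
time_s: 16.9
ee_pos: [0.4446, -0.0495, 0.0649]
eef_rot: [3.141, 0.001, 2.497]
force: [0.0, -0.4, -0.3]
grip_width: 0.0001
grip_force: 0.0
```

```bash
cat >> h.py <<'E'
def dial(c=(.4735,-.071),yaw=-.07):
    # brightness around skirt/rim-top annulus seen from each camera, by dial angle (clockwise from hob +x)
    a=np.arange(-20,260,4)
    for n in("side","top"):
        p,_=camera(n); g=cv2.cvtColor(p,cv2.COLOR_BGR2GRAY).astype('f4'); K,o,M=cam(n)
        out=[]
        for t in a:
            w=yaw-np.radians(t); v=[]
            for r in np.linspace(.012,.026,8):
                X=M.T@(np.array([c[0]+r*np.cos(w),c[1]+r*np.sin(w),.075])-o); u=K@X/X[2]
                v.append(cv2.getRectSubPix(g,(1,1),(float(u[0]),float(u[1])))[0,0])
            out.append(np.mean(v))
        out=np.array(out); i=np.argsort(-out)[:4]; print(n,"dial deg",a[i],out[i].round(),"med",np.median(out))
E
python3 - <<'E'
from h import *
o=ctrl.get_obs();print(o["ee_pos"],o["eef_rot"],o["force"]); dial()
E
```

```text
[ 0.44456173 -0.0495016   0.06486601] [3.14126774e+00 7.22299809e-04 2.49689626e+00] [ 0.0144632  -0.39847869 -0.3016608 ]
side dial deg [84 80 88 76] [78. 76. 73. 68.] med 38.518425
top dial deg [148 144 152 140] [44. 44. 44. 43.] med 40.875328
```

>>> {"fn": "carry_out", "kwargs": {
  "motion": [
    [[-0.005,0,0],0],
    [[-0.01,0,0],0],
    [[-0.01,0,0],0]
  ]
}}

```text
time_s: 17.3
ee_pos: [0.4451, -0.0501, 0.0644]
eef_rot: [-3.141, -0.002, 2.497]
force: [-5.9, 3.7, 5.4]
grip_width: 0.0006
grip_force: 3.6
```

>>> {"fn": "carry_out", "kwargs": {
  "motion": [
    [[-0.004,-0.018,0],-0.017],
    [[-0.006,-0.035,0],-0.033],
    [[-0.011,-0.052,0],-0.05],
    [[-0.017,-0.069,0],-0.067],
    [[-0.025,-0.085,0],-0.083],
    [[-0.035,-0.1,0],-0.1],
    [[-0.035,-0.1,0],-0.1]
  ]
}}

```text
time_s: 18.0
ee_pos: [0.4374, -0.0707, 0.0643]
eef_rot: [3.141, -0.005, 3.129]
force: [-15.7, 0.7, 12.5]
grip_width: 0.0007
grip_force: 8.0
```

```bash
python3 - <<'E'
from h import *
o=ctrl.get_obs();print(o["ee_pos"],o["eef_rot"],o["force"],o["qpos"][5]); dial()
E
```

```text
[ 0.43741172 -0.07071041  0.06428145] [ 3.14098157 -0.00494748  3.12914777] [-15.69331139   0.67662224  12.48932055] -1.8006010666237524
side dial deg [256 252 248 244] [100.  99.  98.  96.] med 44.21345
top dial deg [ -4  -8   0 -12] [48. 48. 48. 48.] med 38.05661
```

>>> {"fn": "carry_out", "kwargs": {
  "motion": [
    [[0.01,0,0],0],
    [[0.05,0,0],0],
    [[0.1,0,-0.1],0],
    [[0.2,0,-0.3],0],
    [[0.3,0,-0.5],0],
    [[0.4,0,-0.5],0],
    [[0.4,0,-0.5],0]
  ]
}}

```text
time_s: 18.8
ee_pos: [0.3583, -0.0694, 0.1652]
eef_rot: [-3.141, 0.002, 3.125]
force: [-0.1, 0.1, -0.8]
grip_width: 0.0002
grip_force: 0.0
```

```bash
python3 - <<'E'
from h import *
o=ctrl.get_obs();print(o["ee_pos"],o["force"]); dial(); dial((.476,-.072)); dial((.482,-.072))
p,_=camera("side"); g=cv2.cvtColor(p,cv2.COLOR_BGR2GRAY); print(g[213:240,238:272])
E
```

```text
[ 0.358268   -0.06939425  0.16521365] [-0.07562161  0.0637662  -0.81005859]
side dial deg [ 56  60  52 256] [73. 71. 70. 70.] med 39.665016
top dial deg [120 124 116 112] [61. 60. 60. 60.] med 54.76281
side dial deg [ 64  60  68 256] [70. 69. 65. 64.] med 39.489414
top dial deg [120 124 128 116] [61. 61. 61. 61.] med 54.09929
side dial deg [-20  20  16  24] [92. 91. 91. 90.] med 40.99979
top dial deg [-20 -16 -12  -8] [87. 83. 78. 71.] med 53.063217
[[186 201 206 202 200 201 201 200 199 198 197 198 201 202 201 200 199 198
  198 194 171 115  38   6   5   9   8   8   6   9   7   7   7   7]
 [201 202 203 203 201 200 199 200 199 198 198 197 199 201 201 200 199 199
  199 199 200 162  66  15   8   6   9   8   7   8   7   7   7   8]
 [200 201 202 202 202 200 198 198 198 198 198 196 197 200 201 201 199 199
  198 198 197 168 104  33   8   6   6   7   9   7   9   6   7   7]
 [179 187 199 202 202 201 198 198 198 198 198 196 196 198 201 202 200 198
  199 199 197 189 146  63  13   7   8   9   7   8   7   5   7   7]
 [126 149 185 200 202 202 199 198 198 199 198 197 196 198 199 202 200 199
  199 19
[... 2461 characters left out ...]
 103 103 101  88  69  56  37  23  16  15  17  14  15  15  14  19  30
   41  63  89  93  93 154 197 201 200 202 204 204 202 202 163  67]
 [104 104 104  97  80  76  84  74  61  45  36  32  27  32  38  40  52  68
   77  89 100  97  99 153 196 201 200 201 203 204 202 199 170 104]
 [103 105 103  93  79  81  95 101  95  75  61  65  68  73  76  77  80  89
   99 104 105 103 107 143 185 200 200 199 202 204 204 201 191 146]
 [ 96 104 105 103 101 101 103 104 103  89  73  86  99 101 102 100  89  84
   98 105 105 104 104 115 161 198 201 200 201 203 204 202 198 170]
 [ 83 103 105 104 104 103 103 104 104  98  87  91 102 104 104 104 103 103
  104 106 106 104 104 113 159 195 202 200 199 203 205 204 201 192]]
```

The dial reads one click down (84° → 56° on the same scale). I'll go back to the start and do one more.

>>> {"fn": "carry_out", "kwargs": {
  "motion": [
    [[-0.1,0.1,0],0.02],
    [[-0.25,0.145,0.1],0.04],
    [[-0.37,0.145,0.24],0.06],
    [[-0.37,0.145,0.24],0.08],
    [[-0.37,0.145,0.24],0.1],
    [[-0.37,0.145,0.24],0.1],
    [[-0.37,0.145,0.24],0.1]
  ]
}}

```text
time_s: 19.85
ee_pos: [0.4339, -0.0416, 0.1163]
eef_rot: [-3.141, -0.0, 2.501]
force: [0.6, -0.2, 0.6]
grip_width: 0.0006
grip_force: 0.0
```

>>> {"fn": "carry_out", "kwargs": {
  "motion": [
    [[0,0,0.1],0],
    [[0,0,0.2],0],
    [[0,0,0.26],0],
    [[-0.03,0,0.26],0],
    [[-0.05,0,0.26],0],
    [[-0.06,0,0.26],0],
    [[-0.07,0,0.26],0],
    [[-0.075,0,0.26],0],
    [[-0.08,0,0.26],0],
    [[-0.08,0,0.26],0]
  ]
}}

```text
time_s: 20.85
ee_pos: [0.4453, -0.0502, 0.0648]
eef_rot: [-3.141, -0.004, 2.497]
force: [-12.6, 9.6, 12.8]
grip_width: 0.0004
grip_force: 8.2
```

>>> {"fn": "carry_out", "kwargs": {
  "motion": [
    [[0.003,-0.018,0],-0.017],
    [[0.001,-0.035,0],-0.033],
    [[-0.004,-0.052,0],-0.05],
    [[-0.01,-0.069,0],-0.067],
    [[-0.018,-0.085,0],-0.083],
    [[-0.027,-0.1,0],-0.1],
    [[-0.027,-0.1,0],-0.1]
  ]
}}

```text
time_s: 21.55
ee_pos: [0.4374, -0.0706, 0.0648]
eef_rot: [3.141, -0.004, 3.129]
force: [-14.6, 0.9, 13.2]
grip_width: 0.0004
grip_force: 7.2
```

>>> {"fn": "carry_out", "kwargs": {
  "motion": [
    [[0.01,0,0],0],
    [[0.05,0,0],0],
    [[0.1,0,-0.1],0],
    [[0.2,0,-0.3],0],
    [[0.3,0,-0.5],0],
    [[0.4,0,-0.5],0],
    [[0.4,0,-0.5],0]
  ]
}}

```text
time_s: 22.25
ee_pos: [0.3579, -0.0691, 0.1654]
eef_rot: [-3.141, 0.003, 3.125]
force: [0.7, -0.3, -0.2]
grip_width: 0.0001
grip_force: 0.0
```

```bash
python3 - <<'E'
from h import *
o=ctrl.get_obs();print(o["ee_pos"],o["force"]); dial(); dial((.476,-.072)); pan()
p,_=camera("side"); g=cv2.cvtColor(p,cv2.COLOR_BGR2GRAY); print(g[218:238,242:266])
E
```

```text
[ 0.35786758 -0.06914231  0.16536396] [ 0.69840644 -0.30671724 -0.1930028 ]
side dial deg [32 28 24 20] [94. 92. 88. 84.] med 35.63925
top dial deg [120 116 124 112] [60. 60. 60. 60.] med 53.78737
side dial deg [32 28 24 20] [83. 82. 81. 79.] med 34.04628
top dial deg [124 120 128 116] [60. 60. 59. 59.] med 54.163025
top saucepan 0.68 [ 0.6286 -0.1251  0.058 ]
top handle_end 0.96 [ 0.6167 -0.3363  0.125 ]
top knob 61 [ 0.6285 -0.1313  0.1506]
side saucepan 0.67 [ 0.471  -0.1938  0.058 ]
side handle_end 0.68 [ 0.6055 -0.3367  0.125 ]
side knob 66 [ 0.6311 -0.1378  0.1517]
[[202 203 201 198 198 198 197 195 194 194 196 199 201 200 199 199 199 198
  190 148  64  14   6   8]
 [202 202 201 198 195 194 184 172 170 170 175 183 191 196 196 198 199 198
  196 169 107  35   9   8]
 [199 201 199 187 172 165 138 104  99 101 114 131 149 163 169 181 195 196
  197 192 150  65  14   6]
 [184 186 171 142 103  83  57  42  42  43  48  53  59  66  82 131 166 174
  186 195 170 108  36   8]
 [146 141  97  63  42  39  38  38  40  41  41  41  38  32  32  59  91 116
  162 196 193 151  67  16]
 [ 99  81  43  30
[... 798 characters left out ...]
11  13  14  12  15  15  16  16  16  18  18  18  15  16  16  18  28
   61 123 156 161 185 201]
 [ 21  11  15  15  12  14  14  15  16  16  18  19  14  14  16  14  13  20
   63 144 180 177 192 203]
 [ 37  16  10  13  15  14  16  15  17  17  16  14  14  12  12  13  17  39
   82 154 196 198 201 203]
 [ 66  40  20  14  14  14  12  16  16  15  16  14  12  13  15  28  45  64
   94 157 198 200 201 203]
 [ 87  68  53  36  24  17  15  13  13  13  15  14  19  30  40  60  79  83
   92 154 197 201 200 202]
 [ 79  76  83  74  62  50  38  27  29  33  38  39  51  69  78  90 100  96
   99 154 197 201 200 201]
 [ 78  81  95 101  95  80  64  62  68  72  76  76  80  89  99 103 104 103
  109 156 195 201 200 199]]
```

The dial steps 84° → 57° → 29°, so it is at the green stop. The pan's knob sits at (0.630, −0.135) against the ring at (0.631, −0.134), and the tool touches nothing.

```bash
python3 -c "
from station import ctrl
print(ctrl.hand_in())"
```

```text
the job is handed in; nothing more can be done
None
```

I pushed the pan into the large ring, pressed and released the power button, then rolled the dial two clicks to the green dot, and handed the job in; the hand-in returned no verdict.

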